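# Open the sash clamp on the cured box

### The arm

A 6-joint arm with a two-finger parallel gripper is mounted at the origin on the work surface. World frame = base frame: x ahead of the robot, y to its left, z up, the work surface at z = 0. Lengths are in m, angles in rad, forces in N, time in s.
With the tool pointing down it reaches from about 0.35 to 0.775 m from the base axis. Payload 7.3 kg.
Tool frame: the origin (TCP) lies midway between the tips of the shut fingers; the grasp point (between the pads) lies ctrl.grip_point_offset behind it (ctrl.grip_point_offset is the distance from the TCP to the grasp point, in m); z points along the fingers, x is the direction in which the jaws open and shut, and the axes are right-handed (so a half turn about z gives the same grasp; the last joint's range is limited). The gripper opens to 92 mm and grips with 3 to 60 N. Pads are 19 mm wide; open, the fingers measure 130 mm over their backs; the gripper's body (75 mm by 190 mm) begins 47 mm behind the grasp point.
Start: joints at [-1.399, 0.342, 1.524, -0, 1.275, -0.146], TCP at [0.164, -0.499, 0.227] pointing down, gripper open.
Joint ranges: [-2.53, 2.53], [-0.77, 2.02], [0.04, 2.7], [-1, 4.14], [0.28, 2.66], [-3.11, 3.11]. Speed limits (rad/s): [2.57, 2.57, 3.14, 3.14, 3.14, 3.14].

### API

Orientations are given as a rotation vector (axis times angle).
In Python, from cell import ctrl, vision gives the robot as it stands. The module is installed in compiled form; this text tells all that it offers.
- The arm moves only by the tool servo_tool, never from a script. Its arguments are lists of equal length, an entry for each row: "xyz": the shift along the tool's x, y, z in mm, a list of three; "twist": the turn about the tool's z in rad. A call has 1 to 5 rows; each row shifts and turns the commanded pose from where the row before left it, along the tool's axes as they then stand; what a row does not reach is not made up. A row lasts 1/8 s, in which the tool goes at most 62.5 mm and 10.7 degrees, less where a joint would pass 70% of its speed; a pose out of reach is approached as far as the arm can. A call with a gripper value outside its range is refused whole. "grip" is the opening in per cent of the stroke, from 0 (shut) to 100 (fully open), set as the call begins (left out, the last holds). The fingers move at their own pace and stop on an object; "grip_force" is the grip in N (left out, the last holds). Time passes only in rows, so rows that do not move let the fingers close. It gives the time, the measured TCP pose, the force and the opening at its end, in the units of the state.
- ctrl.get_obs(): the state, without advancing time (a new reading comes with each control period).
- vision.get_image(name): name is "scene" or "side" or "wrist"; returns (picture, depth): 400x640x3 uint8, red, green, blue; 400x640 float32, m along the optical axis (not along the pixel's ray), 0 where there is no reading.
- vision.calibration(name): a dict with "mtx" (3x3 intrinsics, pixels), "D" ([k1, k2, p1, p2, k3] as OpenCV has them; the pictures are not rectified), "pose" (4x4, takes a point from camera to world coordinates); the wrist camera has in their place "T_tool_cam" (4x4, takes a point from camera to tool coordinates, whose origin is the TCP and whose axes are the tool frame's). Camera axes: x right, y down, z forward; pixel columns grow to the right and rows downward; lengths in m; the calibration is good to about 2 mm. A picture is of the moment at which its call begins: read the wrist's pose just before it. calibration takes no time and is no camera call.
- ctrl.close_job(): hands the job in, once; it reports no verdict.
The state is a dict: "t": time; "joint_positions": joint angles; "joint_vel": joint speeds; "joint_efforts": joint torques, N m; "tcp_pos": TCP position; "tool_rot": TCP orientation; "wrist_force": force on the tool from outside, world axes, zero at the start; "wrist_torque": the same for the moment, N m; "width": opening from 0.0 (shut) to 1.0 (fully open).
Only numpy, scipy, OpenCV 4.12 (cv2) and the standard library are available. Lean on these libraries where they do the work, as an engineer would, in place of code of your own. Each camera call takes 0.05 s, during which the arm holds its last target.

### The job

The glue on the pale plywood box has set, so open its clamp: with a fingertip press down the red release lever on the sliding jaw and, while it is down, push the jaw back along the bar, away from the box, until it is fully home against the black end stop; then take the hand away. Nothing is to be picked up or knocked: the box stays lying where it is, the clamp on the dark striped board stays shut and its lever is not pressed because that glue is still wet, and the bottles and tins around are left standing where they are.

Things in the scene. Friction and masses are not known exactly. Their poses are not given: they have to be found in the camera images.
- clamp_box: The clamp to open: aluminium sash clamp fixed to the bench, holding the pale box. Origin on the bench under it, level: +y runs along the bar, the way the sliding jaw opens; x across. Bar 20 mm wide, notched top 40 mm up, y = -170 to 222 mm. T-handle end at -y (100 mm high), box at y = -105 to -5 mm, then the black sliding jaw with red lever; black end stop at y = 207 mm, 44 mm high. Never moves.
- jaw_box (a joint): How far the box's jaw has gone back (+y), m: 0 shut on the box, 0.112 against the end stop. Black upright 40 mm wide, 90 mm high, y = 0 to 18 mm when shut, on a 34 mm wide, 95 mm long sleeve. A pawl in notches 14 mm apart bars the way back unless the lever is down; then about 3 N slides it, and it stays put. Its sprung rubber pad makes it jump back up to 4 mm when freed.
- release_box (a joint): Angle of the red release lever on that jaw, rad: 0 up (pawl engaged), 0.32 down on its stop; the pawl clears the notches from 0.17 on. A spring lifts it when let go (to 0 to 0.17, as the pawl meets a notch or a land). Its pivot pin lies across the bar, 42 mm before (-y) and 36 mm below the press point.
- press_box (a point): Press point: on top of the lever's red thumb tab, on the bar's centre line, 74 mm above the bench when up, at y = 88 mm when shut; rides with lever and jaw. Tab 34 mm wide, 58 mm long, level when up. 14 mm behind (+y) this point a lip 12 mm high stands across the tab for pushing. Pressed 7 mm here it frees the pawl, 13 mm is the stop; 3 to 6 N. 70 mm clear before it to the upright.
- ply_box: The glued pale plywood box, open on top with one partition, 100 x 100 mm, 48 mm high, loose, lying on its bearers in the clamp. Origin under its centre, 41 mm above the bench.
- clamp_board: The second clamp, just like the first, 160 mm beside it with its y axis nearly parallel; it holds the dark board and must stay shut. Which of the two is nearer the robot varies. Origin and axes as for the first.
- jaw_board (a joint): Position of the second clamp's jaw, m, about 0: shut. Leave it.
- release_board (a joint): Angle of the second clamp's release lever, rad, 0: up. Leave it.
- dark_board: Glued board of four dark strips, 100 x 100 mm, 24 mm thick, loose, lying on the bearers of the second clamp. Origin under its centre.
- red_bottle_1: Red plastic bottle, 75 x 95 mm, 241 mm high, standing at the robot's left far side. Origin under its centre. Leave it.
- red_bottle_2: A second such red bottle. Leave it.
- white_jar: White jar with a red lid, 100 mm across, 174 mm high, standing at the right. Origin under its centre. Leave it.
- solvent_tin: Metal tin with a purple band and a red spout cap, 100 mm across, 173 mm high, standing at the right. Origin under its centre. Leave it.
- dark_bottle: Small dark bottle with a white cap, 38 mm across, 82 mm high, standing midway between the two clamps, beside the jaws' path. Origin under its centre. Leave it.
- black_cap: Black screw cap lying open side up, 60 mm across, 22 mm high, on the robot's side of the clamps. Origin under its centre. Leave it.
- glue_bottle: Yellow glue bottle with a blue label and an orange nozzle, 58 mm across, 160 mm high, standing beyond the clamps. Origin under its centre. Leave it.
Not all that is in view belongs to the job. What is shaped like the solvent_tin but orange or turquoise is not meant.

How it is judged:
By the outcome, as a careful person would: the job done as asked, in the order asked, and still so for the second after the job is handed in, with the robot touching nothing.
It also fails if it takes over 48 s, if anything falls off the work surface, if the arm or the gripper's body presses on something with over 40 N, if the wrist force passes 120 N, or if a joint passes its speed limit or range.

## Working session

There is one attempt and no reset: what is moved stays moved. The work goes in short steps, Python scripts to look and compute and a tool call to move; the robot and the scene stay as the last step left them, time stands still between calls to the robot, and variables do not carry over. Pictures are saved under pics/ and viewed, and the job is handed in when it is done.

Besides the shell and the picture viewer there is one more tool, called after "Emit:" as a command line: name --pt "numbers of a row" for each row, then --argument value for the rest. servo_tool: Moves the arm, as the interface text tells. Its arguments: {"type":"object","properties":{"xyz":{"type":"array"},"twist":{"type":"array"},"grip":{"type":"number"},"grip_force":{"type":"number"}},"required":["xyz","twist"]}

```bash
mkdir -p pics; python3 - <<'E'
from cell import ctrl, vision
import cv2, numpy as np
o=ctrl.get_obs(); print(o, ctrl.grip_point_offset)
for n in ("scene","side"):
    im,d=vision.get_image(n); np.savez(f"pics/{n}0.npz",im=im,d=d)
    cv2.imwrite(f"pics/{n}0.png",im[:,:,::-1]); c=vision.calibration(n); print(n,c)
print(vision.calibration("wrist"))
E
```

```text
{'t': 0.0, 'joint_positions': array([-1.39896232e+00,  3.42710006e-01,  1.52499845e+00, -7.01357349e-06,
        1.27537826e+00, -1.46004949e-01]), 'joint_vel': array([-0.0010267 ,  0.00030397, -0.00018961, -0.00038712,  0.00035331,
       -0.00038027]), 'joint_efforts': array([ 1.01067089e-03, -4.31244600e+01, -2.44223624e+01,  7.19759404e-02,
        5.60717296e-02, -1.18731950e-04]), 'tcp_pos': array([ 0.16401884, -0.49830768,  0.22605803]), 'tool_rot': array([-2.54415566e+00,  1.84129116e+00,  1.68757069e-03]), 'wrist_force': array([0.30524322, 0.11174018, 0.47996321]), 'wrist_torque': array([-0.03300454,  0.01551472, -0.01009073]), 'width': 1.0006077059666436} 0.0188
scene {'mtx': array([[465.6319084 ,   0.        , 323.28862478],
       [  0.        , 465.6319084 , 204.52563569],
       [  0.        ,   0.        ,   1.        ]]), 'D': array([-0.08931917,  0.        ,  0.        ,  0.        ,  0.        ]), 'pose': array([[ 0.15226231,  0.93091313, -0.33198935,  0.95161715],
       [ 0.98831356, -0.14587398,  0.04423908, -0.09644469],
       [-0.00724587, -0.33484552, -0.9422
[... 481 characters left out ...]
-0.66125137, -0.7499507 ,  1.05484799],
       [ 0.        ,  0.        ,  0.        ,  1.        ]])}
{'mtx': array([[277.42851698,   0.        , 315.60534842],
       [  0.        , 277.42851698, 204.82680099],
       [  0.        ,   0.        ,   1.        ]]), 'D': array([-0.00353153,  0.        ,  0.        ,  0.        ,  0.        ]), 'T_tool_cam': array([[ 9.99998807e-01, -5.30700637e-04,  1.45093997e-03,
         7.46523856e-04],
       [ 1.51140898e-04,  9.68250220e-01,  2.49982975e-01,
        -6.74573421e-02],
       [-1.53753907e-03, -2.49982457e-01,  9.68249145e-01,
        -1.57581104e-01],
       [ 0.00000000e+00,  0.00000000e+00,  0.00000000e+00,
         1.00000000e+00]])}
```

View pics/scene0.png

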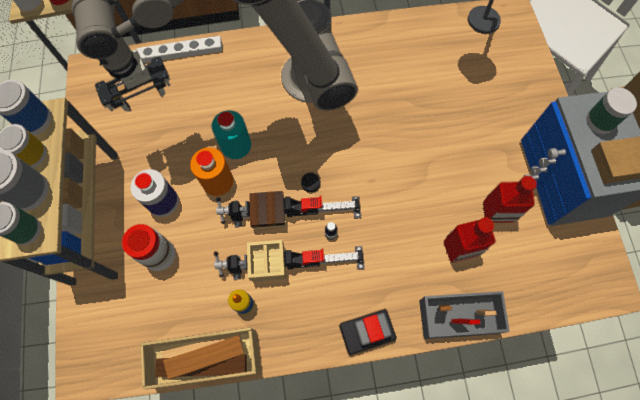

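View pics/side0.png

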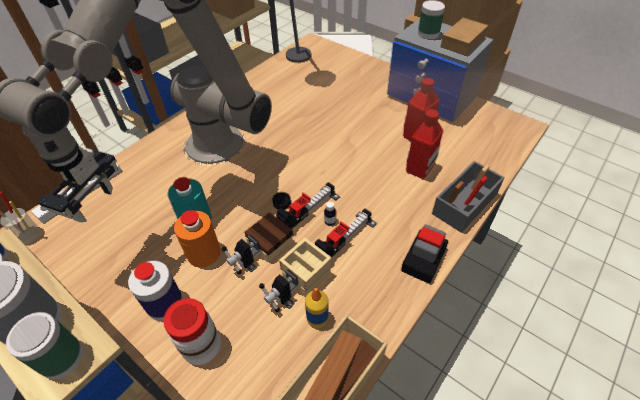

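The scene view shows the pale box's clamp farther from the robot. Its box is at (266,259), its red lever at about (313,257) and its bar end at about (362,258). The board clamp's lever is at (312,204) and the dark bottle at (331,230). Next I'll measure these.

```bash
cat > h.py <<'E'
import cv2, numpy as np
from cell import vision
def ray(n,uv,pose=None):
    c=vision.calibration(n); P=c["pose"] if pose is None else pose
    p=cv2.undistortPoints(np.array(uv,float).reshape(-1,1,2),c["mtx"],c["D"]).reshape(-1,2)
    d=np.c_[p,np.ones(len(p))]@P[:3,:3].T
    return P[:3,3],d
def onz(n,uv,z,pose=None):
    o,d=ray(n,uv,pose); s=(z-o[2])/d[:,2]; return o+d*s[:,None]
def pts(n,d,pose=None):
    v,u=np.mgrid[:400,:640]
    o,r=ray(n,np.stack([u,v],-1).reshape(-1,2),pose)
    return (o+r*d.reshape(-1,1)).reshape(400,640,3)
def red(im):
    h=cv2.cvtColor(im,cv2.COLOR_RGB2HSV)
    return ((h[...,0]<8)|(h[...,0]>172))&(h[...,1]>150)&(h[...,2]>90)
E
python3 - <<'E'
from h import *
for n in("scene","side"):
    f=np.load(f"pics/{n}0.npz"); im,d=f["im"],f["d"]; P=pts(n,d)
    m=red(im)&(d>0)
    k,l,s,c=cv2.connectedComponentsWithStats(m.astype(np.uint8))
    for i in range(1,k):
        if s[i,4]>25:
            q=P[l==i]; print(n,s[i],c[i].round(1),np.median(q,0).round(3),q.min(0).round(3),q.max(0).round(3))
    # depth points 0.03-0.05 and >0.03 region for bar
    if n=="scene":
        cv2.imwrite("pics/crop0.png",cv2.resize(im[180:320,190:390,::-1],None,fx=4,fy=4,interpolation=cv2.INTER_CUBIC))
    else: cv2.imwrite("pics/crop1.png",cv2.resize(im[170:330,210:400,::-1],None,fx=3.6,fy=3.6,interpolation=cv2.INTER_CUBIC))
E
```

```text
scene [218 112  15  14 153] [225.2 118.7] [ 0.229 -0.282  0.173] [ 0.206 -0.305  0.167] [ 0.251 -0.262  0.178]
scene [196 151  17  15 188] [204.2 157.9] [ 0.346 -0.351  0.173] [ 0.323 -0.374  0.168] [ 0.37  -0.329  0.18 ]
scene [135 173  16  16 186] [142.7 180.5] [ 0.387 -0.528  0.174] [ 0.364 -0.55   0.165] [ 0.41  -0.505  0.181]
scene [488 176  48  38 904] [514.5 193.7] [0.59  0.475 0.177] [0.496 0.442 0.049] [0.623 0.591 0.248]
scene [300 196  22  16 242] [310.8 202.9] [ 0.49  -0.072  0.074] [ 0.47  -0.103  0.04 ] [ 0.508 -0.04   0.091]
scene [450 216  45  35 876] [475.2 233.7] [0.685 0.333 0.182] [ 0.591  0.301 -0.   ] [0.716 0.468 0.246]
scene [122 224  34  34 913] [138.5 240.6] [ 0.56  -0.543  0.173] [ 0.447 -0.661 -0.003] [ 0.604 -0.498  0.182]
scene [302 249  22  16 255] [312.4 256.2] [ 0.648 -0.09   0.074] [ 0.629 -0.122  0.043] [ 0.666 -0.059  0.092]
scene [363 314  21  29 385] [373. 328.] [0.871 0.038 0.108] [0.836 0.017 0.048] [0.905 0.061 0.115]
scene [452 319  28   6 126] [465.9 321.1] [0.894 0.28  0.118] [0.878 0.265 0.007] [0.905 0.341 0.146]
side [422  78  12   7  63
[... 461 characters left out ...]
-0.978 -0.644 -0.416] [-0.166 -0.595  0.164]
side [289 193  21  24 214] [299.2 203. ] [ 0.489 -0.073  0.073] [ 0.426 -0.105 -0.005] [ 0.509 -0.006  0.087]
side [180 210  19  16 213] [188.9 217.3] [ 0.346 -0.353  0.172] [ 0.303 -0.375  0.135] [ 0.37  -0.328  0.177]
side [326 221  23  27 245] [337.4 232.4] [ 0.648 -0.091  0.073] [ 0.597 -0.124 -0.   ] [ 0.666 -0.045  0.089]
side [418 227  27  20 322] [430.7 236.6] [0.872 0.034 0.106] [0.823 0.015 0.041] [0.904 0.081 0.111]
side [134 262  20  18 267] [143.7 270.4] [ 0.386 -0.528  0.171] [ 0.221 -0.552 -0.007] [ 0.412 -0.482  0.176]
side [ 163  298   43   44 1358] [184.  318.4] [ 0.562 -0.548  0.171] [ 0.417 -0.591 -0.002] [ 0.605 -0.465  0.178]
```

View pics/crop0.png

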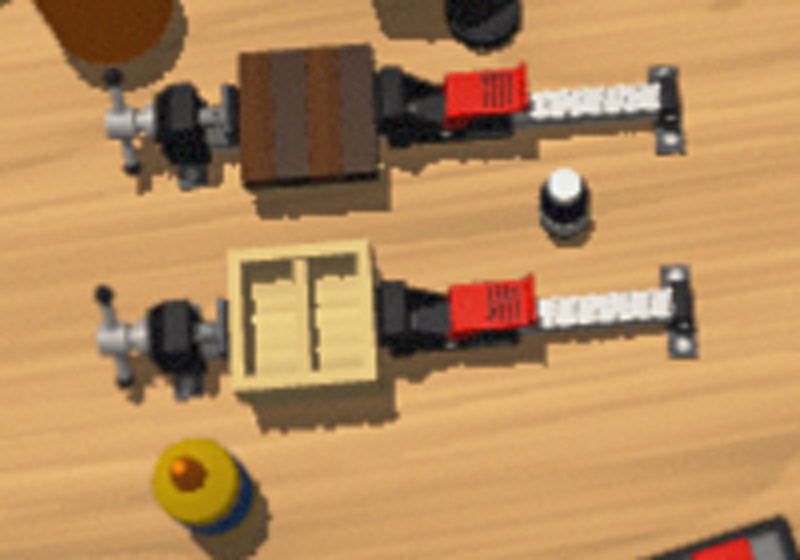

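View pics/crop1.png

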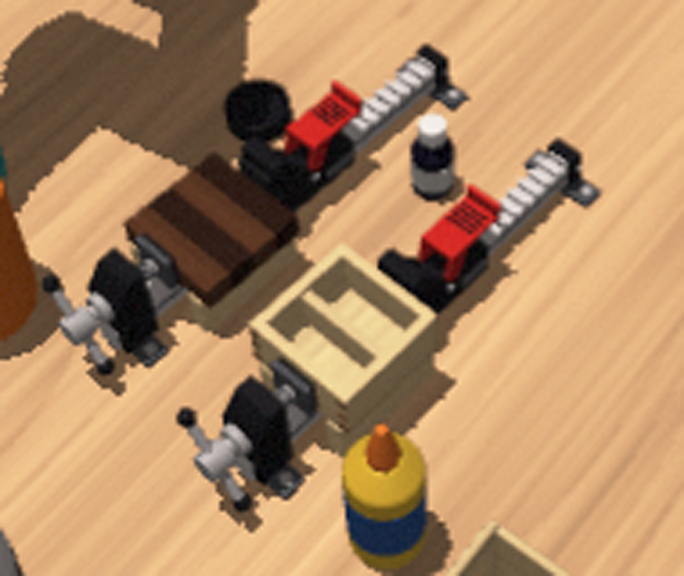

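```bash
python3 - <<'E'
from h import *
f=np.load("pics/scene0.npz"); im,d=f["im"],f["d"]; P=pts("scene",d)
h=cv2.cvtColor(im,cv2.COLOR_RGB2HSV)
def fit(q):
    q=q[:,:2]; vx,vy,x,y=cv2.fitLine(q.astype(np.float32),cv2.DIST_HUBER,0,.001,.001).ravel(); s=np.sign(vy); return np.degrees(np.arctan2(s*vy,s*vx)).round(2),(np.round(x,4),np.round(y,4))
for name,r0,r1 in(("board",180,228),("box",232,285)):
    sub=np.zeros(im.shape[:2],bool); sub[r0:r1,285:372]=1
    R=red(im)&sub&(np.abs(P[...,2]-.074)<.004)
    v,u=np.where(R); T=onz("scene",np.c_[u,v],.074)
    (c,wh,a)=cv2.minAreaRect((T[:,:2]*1000).astype(np.float32))
    print(name,"tab",c,wh,a,fit(T),"n",len(T))
    W=sub&(h[...,1]<60)&(h[...,2]>150); W[:,:318]=0
    W[:, :] &= np.abs(P[...,2]-.04)<.008
    v,u=np.where(W); B=onz("scene",np.c_[u,v],.04); print("bar",fit(B),B.min(0).round(4),B.max(0).round(4),B.mean(0).round(4),len(B))
    L=red(im)&sub&(P[...,2]>.081); q=P[L]; print("lip",q.mean(0).round(4),q.min(0),q.max(0))
    K=sub&(h[...,2]<80)&(np.abs(P[...,2]-.044)<.008); K[:,:350]=0;K[:,366:]=0
    q=P[K]; print("stop",q.mean(0).round(4),len(q))
    H=np.zeros_like(sub); H[r0:r1,205:252]=1; H&=(P[...,2]>.085)
    q=P[H]; print("handle",q.mean(0).round(4),len(q))
# pale box top
Y=(h[...,0]>15)&(h[...,0]<30)&(np.abs(P[...,2]-.089)<.004); Y[:,:240]=0;Y[:,292:]=0;Y[:235]=0;Y[285:]=0
q=P[Y][:,:2]*1000; print("box",cv2.minAreaRect(q.astype(np.float32)))
# dark bottle cap
C=np.abs(P[...,2]-.082)<.004; C[:,:322]=0;C[:,342:]=0;C[:218]=0;C[245:]=0
print("dark",P[C].mean(0))
E
```

```text
board tab (488.89776611328125, -70.96319580078125) (52.48485565185547, 34.17361831665039) 82.12074279785156 (np.float32(86.96), (np.float32(0.4894), np.float32(-0.0726))) n 179
bar (np.float32(86.04), (np.float32(0.4961), np.float32(0.0098))) [ 0.4837 -0.0402  0.04  ] [0.5078 0.0581 0.04  ] [0.4961 0.0098 0.04  ] 172
lip [ 0.4926 -0.0433  0.086 ] [ 0.47741539 -0.04656241  0.08259978] [ 0.50760013 -0.04007518  0.0907416 ]
stop [0.5012 0.0648 0.0436] 38
handle [ 0.4575 -0.3117  0.1556] 214
box tab (647.7619018554688, -90.7862777709961) (53.48624801635742, 33.696258544921875) 86.06526947021484 (np.float32(90.05), (np.float32(0.6474), np.float32(-0.0916))) n 201
bar (np.float32(86.08), (np.float32(0.6533), np.float32(-0.0189))) [ 0.6406 -0.0572  0.04  ] [0.6672 0.0394 0.04  ] [ 0.6541 -0.0089  0.04  ] 190
lip [ 0.6945 -0.067   0.2674] [ 0.63456726 -0.09644469  0.08321065] [ 0.95161715 -0.05923066  1.35408199]
stop [0.6589 0.0467 0.0434] 40
handle [ 0.634  -0.2909  0.1051] 255
box ((638.478515625, -211.5389404296875), (121.14060974121094, 101.83075714111328), 85.25753784179688)
dark [ 0.57132507 -0.02499515  0.08243013]
```

Emit:
servo_tool --pt "0 0 -30" --pt "-20 -49 0" --pt "-20 -49 0" --pt "-20 -49 0" --pt "-20 -49 0" --twist '[0, 0, 0, 0, 0]' --grip 0

```text
t: 0.72
tcp_pos: [0.3262, -0.3601, 0.2565]
tool_rot: [-2.545, 1.842, 0.001]
wrist_force: [-0.6, -0.5, -0.6]
width: 0.503
```

Emit:
servo_tool --pt "-20 -49 0" --pt "-20 -49 0" --pt "-20 -49 0" --pt "-20 -49 0" --pt "-20 -49 0" --twist '[0, 0, 0, 0, 0]'

```text
t: 1.35
tcp_pos: [0.5278, -0.1886, 0.2564]
tool_rot: [2.545, -1.842, -0.001]
wrist_force: [0.6, -1.3, -0.3]
width: 0.01
```

Emit:
servo_tool --pt "-20 -49 0" --pt "-20 -49 0" --pt "0 0 0" --pt "0 0 0" --pt "0 0 0" --twist '[0, 0, -0.168, -0.168, -0.168]'

```text
t: 1.98
tcp_pos: [0.6072, -0.121, 0.256]
tool_rot: [2.927, -1.14, -0.002]
wrist_force: [0.5, 0.1, 0.4]
width: 0.006
```

Emit:
servo_tool --pt "0 0 0" --pt "0 0 0" --pt "0 0 0" --pt "0 0 0" --pt "0 0 0" --twist '[-0.168, -0.168, -0.168, -0.168, 0]'

```text
t: 2.6
tcp_pos: [0.6071, -0.1213, 0.2562]
tool_rot: [-3.139, 0.123, 0.002]
wrist_force: [0.7, -0.3, 0.4]
width: 0.006
```

Emit:
servo_tool --pt "38.5 -43.5 0" --pt "0 0 40" --pt "0 0 40" --pt "0 0 0" --pt "0 0 0" --twist '[0, 0, 0, 0, 0]'

```text
t: 3.22
tcp_pos: [0.6498, -0.0812, 0.1784]
tool_rot: [3.139, -0.124, 0.003]
wrist_force: [-0.1, 0.1, 0.6]
width: 0.009
```

```bash
cat >> h.py <<'E'
def wpose(o):
    from scipy.spatial.transform import Rotation as R
    T=np.eye(4); T[:3,:3]=R.from_rotvec(o["tool_rot"]).as_matrix(); T[:3,3]=o["tcp_pos"]
    return T@vision.calibration("wrist")["T_tool_cam"]
E
python3 - <<'E'
from h import *
from cell import ctrl
o=ctrl.get_obs(); print(o["tcp_pos"])
im,d=vision.get_image("wrist"); Pw=wpose(o); P=pts("wrist",d,Pw)
np.savez("pics/w0.npz",im=im,d=d,Pw=Pw)
cv2.imwrite("pics/w0.png",im[:,:,::-1])
m=red(im)&(d>0)&(np.abs(P[...,0]-.65)<.05)
for lo,hi in((.068,.079),(.081,.09)):
    q=P[m&(P[...,2]>lo)&(P[...,2]<hi)]; print(len(q)); 
    if len(q):
        print(q.min(0).round(4),q.max(0).round(4),q.mean(0).round(4)); print(cv2.minAreaRect((q[:,:2]*1000).astype(np.float32)))
E
```

```text
[ 0.64982862 -0.08122906  0.17836927]
1140
[ 0.6285 -0.1104  0.0703] [ 0.6641 -0.0577  0.0779] [ 0.646  -0.0868  0.0737]
((646.28369140625, -84.24781036376953), (51.48211669921875, 33.327606201171875), 85.93511962890625)
243
[ 0.6308 -0.065   0.081 ] [ 0.664  -0.0579  0.0872] [ 0.648  -0.0611  0.085 ]
((647.358154296875, -61.3273811340332), (5.663141250610352, 33.1716194152832), 86.25486755371094)
```

View pics/w0.png

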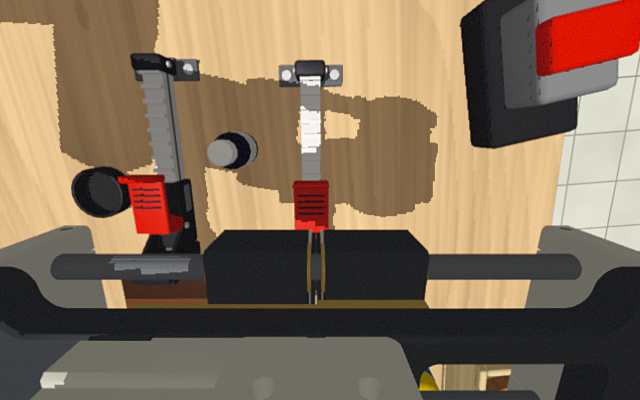

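```bash
python3 - <<'E'
from h import *
f=np.load("pics/w0.npz"); d=f["d"]; T=vision.calibration("wrist")["T_tool_cam"]
Q=pts("wrist",d,T)
for v in (225,232,240,250,270,290,300,304):
  print(v,[(u,*(Q[v,u]*1000).round(0)) for u in (210,230,260,300,316,400,420)])
E
```

```text
225 [(210, np.float64(-134.0), np.float64(48.0), np.float64(179.0)), (230, np.float64(-108.0), np.float64(48.0), np.float64(179.0)), (260, np.float64(-70.0), np.float64(48.0), np.float64(179.0)), (300, np.float64(-15.0), np.float64(23.0), np.float64(106.0)), (316, np.float64(1.0), np.float64(22.0), np.float64(105.0)), (400, np.float64(109.0), np.float64(48.0), np.float64(180.0)), (420, np.float64(134.0), np.float64(47.0), np.float64(178.0))]
232 [(210, np.float64(-135.0), np.float64(57.0), np.float64(179.0)), (230, np.float64(-27.0), np.float64(-36.0), np.float64(-73.0)), (260, np.float64(-17.0), np.float64(-36.0), np.float64(-75.0)), (300, np.float64(-4.0), np.float64(-36.0), np.float64(-74.0)), (316, np.float64(1.0), np.float64(-9.0), np.float64(-1.0)), (400, np.float64(28.0), np.float64(-36.0), np.float64(-74.0)), (420, np.float64(135.0), np.float64(57.0), np.float64(179.0))]
240 [(210, np.float64(-136.0), np.float64(68.0), np.float64(178.0)), (230, np.float64(-25.0), np.float64(-36.0), np.float64(-80.0)), (260, np.float64(-16.0), np.float64(-36.0), np.float64(-81.0)), (300, np.fl
[... 1773 characters left out ...]
)), (300, np.float64(-4.0), np.float64(-21.0), np.float64(-89.0)), (316, np.float64(1.0), np.float64(8.0), np.float64(-45.0)), (400, np.float64(24.0), np.float64(-21.0), np.float64(-89.0)), (420, np.float64(30.0), np.float64(-21.0), np.float64(-89.0))]
304 [(210, np.float64(-28.0), np.float64(-21.0), np.float64(-91.0)), (230, np.float64(-23.0), np.float64(-21.0), np.float64(-91.0)), (260, np.float64(-14.0), np.float64(-21.0), np.float64(-91.0)), (300, np.float64(-4.0), np.float64(-21.0), np.float64(-91.0)), (316, np.float64(1.0), np.float64(-22.0), np.float64(-92.0)), (400, np.float64(24.0), np.float64(-22.0), np.float64(-92.0)), (420, np.float64(29.0), np.float64(-21.0), np.float64(-91.0))]
```

The wrist view shows the red tab at (311,205) directly ahead of the fingertips, centred on the bar, with a clear path. I'll correct x by 2.5 mm and go down to just above the tab.

Emit:
servo_tool --pt "-2.5 0 30" --pt "0 0 30" --pt "0 0 25" --pt "0 0 8" --pt "0 0 0" --twist '[0, 0, 0, 0, 0]'

```text
t: 3.9
tcp_pos: [0.6472, -0.081, 0.0849]
tool_rot: [3.139, -0.122, 0.003]
wrist_force: [0.2, 0.5, -0.7]
width: 0.008
```

Emit:
servo_tool --pt "0 0 3" --pt "0 0 3" --pt "0 0 3" --pt "0 0 2" --pt "0 0 0" --twist '[0, 0, 0, 0, 0]'

```text
t: 4.53
tcp_pos: [0.6468, -0.0802, 0.0736]
tool_rot: [-3.139, 0.121, -0.001]
wrist_force: [-0.6, 1.3, 5.5]
width: 0.003
```

Emit:
servo_tool --pt "0 0 3" --pt "0 0 3" --pt "0 0 2" --pt "0 0 2" --pt "0 0 0" --twist '[0, 0, 0, 0, 0]'

```text
t: 5.15
tcp_pos: [0.6474, -0.0755, 0.0657]
tool_rot: [-3.133, 0.119, -0.004]
wrist_force: [-3.6, 18.9, 19.2]
width: 0.005
```

The friction between fingertip and tab holds, and the tab swings +y as it goes down. I'll follow it in +y.

Emit:
servo_tool --pt "0 -2 0" --pt "0 -2 0" --pt "0 -2 0" --pt "0 0 0" --pt "0 0 0" --twist '[0, 0, 0, 0, 0]'

```text
t: 5.78
tcp_pos: [0.6476, -0.0729, 0.0645]
tool_rot: [-3.137, 0.12, -0.003]
wrist_force: [-2.9, 6.9, 10.9]
width: 0.008
```

Emit:
servo_tool --pt "0 -2 1" --pt "0 -2 1" --pt "0 -2 0" --pt "0 -2 0" --pt "0 0 0" --twist '[0, 0, 0, 0, 0]'

```text
t: 6.4
tcp_pos: [0.6482, -0.0671, 0.0623]
tool_rot: [3.138, -0.121, 0.003]
wrist_force: [-2.4, -0.7, 8.2]
width: 0.005
```

```bash
cat > look.py <<'E'
import sys
from h import *
from cell import ctrl
k=sys.argv[1]
o=ctrl.get_obs(); print(o["t"],o["tcp_pos"].round(4),o["wrist_force"].round(1))
a,_=vision.get_image("side"); b,_=vision.get_image("scene")
A=cv2.resize(a[170:310,220:400,::-1],(720,560),interpolation=cv2.INTER_CUBIC)
cv2.imwrite(f"pics/{k}a.png",A)
cv2.imwrite(f"pics/{k}b.png",cv2.resize(b[150:310,200:400,::-1],(750,600),interpolation=cv2.INTER_CUBIC))
E
python3 look.py p1
```

```text
6.4 [ 0.6482 -0.0671  0.0623] [-2.4 -0.7  8.2]
```

View pics/p1a.png

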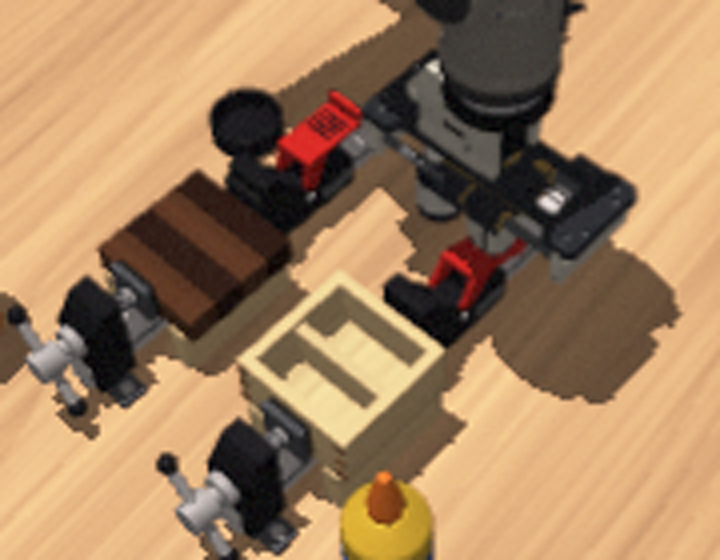

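The lever is down under the fingertip, and y force has dropped to about zero, so the pawl has freed. Now I'll push along the bar.

Emit:
servo_tool --pt "0 -4 0.5" --pt "0 -5 0" --pt "0 -5 0" --pt "0 -5 0" --pt "0 -5 0" --twist '[0, 0, 0, 0, 0]'

```text
t: 7.12
tcp_pos: [0.65, -0.0427, 0.0604]
tool_rot: [3.139, -0.121, 0.002]
wrist_force: [2.2, -3.1, 3.0]
width: 0.009
```

Emit:
servo_tool --pt "0 -5 0" --pt "0 -5 0" --pt "0 -5 0" --pt "0 -5 0" --pt "0 -5 0" --twist '[0, 0, 0, 0, 0]'

```text
t: 7.75
tcp_pos: [0.6516, -0.0176, 0.0603]
tool_rot: [3.139, -0.121, 0.001]
wrist_force: [3.9, -2.9, 5.6]
width: 0.008
```

Emit:
servo_tool --pt "0.3 -5 0" --pt "0.3 -5 0" --pt "0.2 -5 0" --pt "0.2 -5 0" --pt "0.2 -5 0" --twist '[0, 0, 0, 0, 0]'

```text
t: 8.38
tcp_pos: [0.6537, 0.0073, 0.0602]
tool_rot: [3.139, -0.121, -0.003]
wrist_force: [-1.0, -3.9, 6.6]
width: 0.005
```

```bash
python3 look.py p2
```

```text
8.375 [0.6537 0.0073 0.0602] [-1.  -3.9  6.6]
```

View pics/p2a.png

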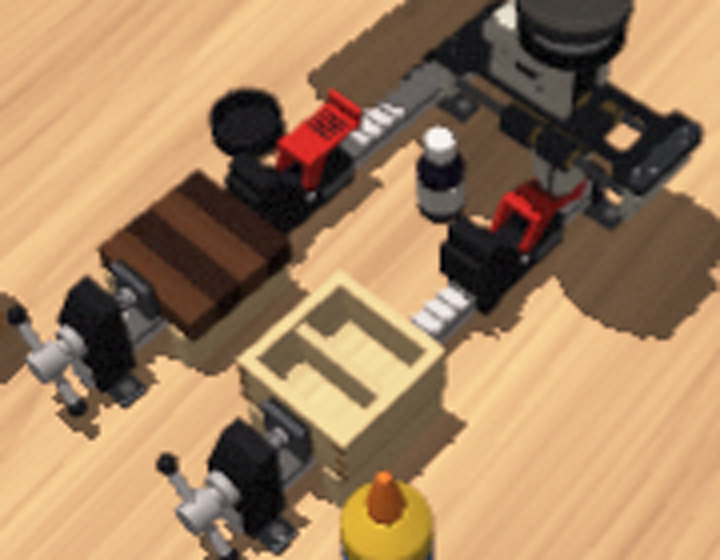

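The jaw has slid most of the way and the box hasn't moved. About 35 mm remain, so I'll keep pushing.

Emit:
servo_tool --pt "0 -5 0" --pt "0 -5 0" --pt "0 -5 0" --pt "0 -5 0" --pt "0 -4 0" --twist '[0, 0, 0, 0, 0]'

```text
t: 9.1
tcp_pos: [0.6554, 0.0313, 0.0602]
tool_rot: [3.139, -0.121, -0.004]
wrist_force: [-0.7, -3.5, 7.4]
width: 0.003
```

Emit:
servo_tool --pt "0 -2 0" --pt "0 -2 0" --pt "0 -2 0" --pt "0 -1 0" --pt "0 0 0" --twist '[0, 0, 0, 0, 0]'

```text
t: 9.72
tcp_pos: [0.6558, 0.0384, 0.0602]
tool_rot: [-3.139, 0.121, 0.004]
wrist_force: [-0.7, -1.6, 6.4]
width: -0.0
```

Emit:
servo_tool --pt "0 -1.5 0" --pt "0 -1.5 0" --pt "0 -1.5 0" --pt "0 -1 0" --pt "0 0 0" --twist '[0, 0, 0, 0, 0]'

```text
t: 10.35
tcp_pos: [0.6562, 0.0438, 0.0602]
tool_rot: [-3.139, 0.121, 0.004]
wrist_force: [-1.2, -1.6, 7.1]
width: 0.003
```

Emit:
servo_tool --pt "0 -1.5 0" --pt "0 -1.5 0" --pt "0 -1.5 0" --pt "0 0 0" --pt "0 0 0" --twist '[0, 0, 0, 0, 0]'

```text
t: 10.98
tcp_pos: [0.6565, 0.0473, 0.0601]
tool_rot: [3.138, -0.121, -0.004]
wrist_force: [-2.2, -5.5, 7.2]
width: 0.004
```

```bash
python3 look.py p3
```

```text
10.975 [0.6565 0.0473 0.0601] [-2.2 -5.5  7.2]
```

View pics/p3a.png

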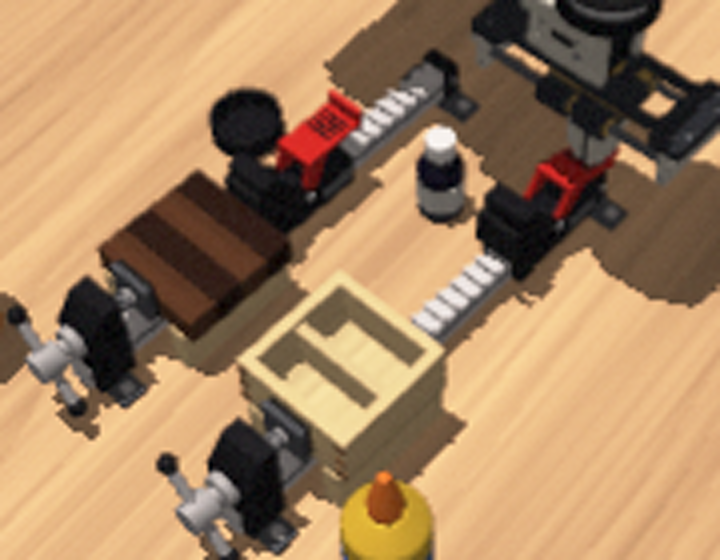

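Emit:
servo_tool --pt "0 -1.5 0" --pt "0 -1.5 0" --pt "0 -1 0" --pt "0 0 0" --twist '[0, 0, 0, 0]'

```text
t: 11.58
tcp_pos: [0.6566, 0.0479, 0.0599]
tool_rot: [3.133, -0.121, -0.006]
wrist_force: [-1.9, -17.0, 6.9]
width: 0.001
```

The finger has stopped at y = 0.048 with 17 N, so the jaw is against the end stop. I'll ease the preload and lift straight up.

Emit:
servo_tool --pt "0 1.5 0" --pt "0 0.5 -2" --pt "0 0 -3" --pt "0 0 -3" --pt "0 0 -3" --twist '[0, 0, 0, 0, 0]'

```text
t: 12.2
tcp_pos: [0.6559, 0.0446, 0.0684]
tool_rot: [3.131, -0.122, -0.01]
wrist_force: [1.4, -22.6, -8.3]
width: 0.005
```

Emit:
servo_tool --pt "0 0 -3" --pt "0 0 -3" --pt "0 0 -3" --pt "0 0 -3" --pt "0 0 -3" --twist '[0, 0, 0, 0, 0]'

```text
t: 12.82
tcp_pos: [0.6549, 0.039, 0.0796]
tool_rot: [3.123, -0.124, -0.017]
wrist_force: [7.2, -41.6, -29.1]
width: 0.005
```

The lip is dragging on the finger by friction: 42 N in y, with the fingertip now above the tab face. I'll back off in -y, off the lip, before lifting further.

Emit:
servo_tool --pt "0 3 0" --pt "0 3 0" --pt "0 3 0" --pt "0 2 0" --pt "0 0 0" --twist '[0, 0, 0, 0, 0]'

```text
t: 13.45
tcp_pos: [0.6543, 0.0367, 0.0828]
tool_rot: [3.136, -0.122, -0.013]
wrist_force: [0.8, -10.6, -6.8]
width: 0.006
```

Emit:
servo_tool --pt "0 2 0" --pt "0 2 0" --pt "0 2 0" --pt "0 0 0" --twist '[0, 0, 0, 0]'

```text
t: 13.95
tcp_pos: [0.6564, 0.0333, 0.0862]
tool_rot: [-3.139, 0.121, 0.001]
wrist_force: [0.1, 0.6, -0.3]
width: 0.001
```

Emit:
servo_tool --pt "0 0 -20" --pt "0 0 -40" --pt "0 0 -50" --pt "0 0 -40" --pt "0 0 0" --twist '[0, 0, 0, 0, 0]'

```text
t: 14.58
tcp_pos: [0.6581, 0.0332, 0.2408]
tool_rot: [-3.139, 0.12, -0.013]
wrist_force: [0.0, 0.3, -0.4]
width: 0.007
```

Emit:
servo_tool --pt "-50 0 0" --pt "-50 0 0" --pt "-50 0 0" --pt "-50 0 0" --pt "0 0 0" --twist '[0, 0, 0, 0, 0]'

```text
t: 15.2
tcp_pos: [0.4534, 0.049, 0.2355]
tool_rot: [-3.139, 0.12, 0.005]
wrist_force: [0.1, -0.6, 0.3]
width: 0.0
```

```bash
python3 look.py p4
```

```text
15.2 [0.4534 0.049  0.2355] [ 0.1 -0.6  0.3]
```

View pics/p4a.png

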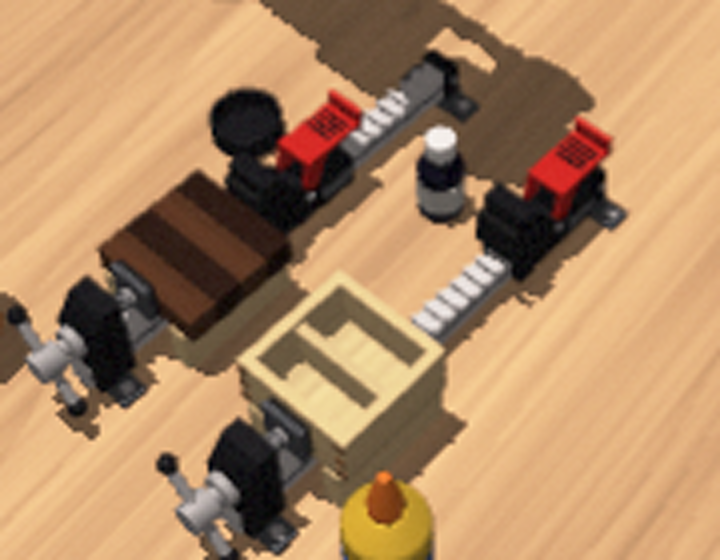

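View pics/p4b.png

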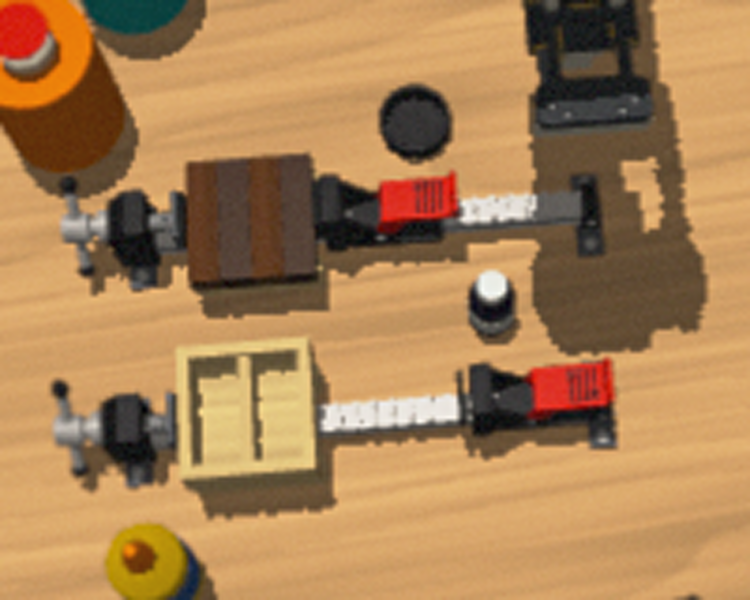

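The jaw is now at the end stop with its lever up. Next I'll measure the travel and check that nothing else moved.

```bash
python3 - <<'E'
from h import *
f=np.load("pics/scene0.npz"); g,gd=vision.get_image("scene")
R=[]
for im,d in((f["im"],f["d"]),(g,gd)):
    P=pts("scene",d); h=cv2.cvtColor(im,cv2.COLOR_RGB2HSV)
    o={}
    for name,r0,r1,z,tol in(("box",232,285,.074,.004),("board",185,225,.074,.004),("lip",232,285,.086,.005)):
        m=red(im)&(np.abs(P[...,2]-z)<tol); m[:r0]=0;m[r1:]=0;m[:,:290]=0;m[:,385:]=0
        o[name]=np.r_[np.median(P[m],0),m.sum()]; 
    Y=(h[...,0]>15)&(h[...,0]<32)&(np.abs(P[...,2]-.089)<.004); Y[:,:245]=0;Y[:,288:]=0;Y[:238]=0;Y[282:]=0
    o["ply"]=np.r_[P[Y].mean(0),Y.sum()]
    C=np.abs(P[...,2]-.082)<.004; C[:,:322]=0;C[:,342:]=0;C[:218]=0;C[245:]=0
    o["dark"]=np.r_[P[C].mean(0),C.sum()]; R.append(o)
for k in R[0]: print(k,R[0][k].round(4),R[1][k].round(4),"d mm",((R[1][k]-R[0][k])[:3]*1000).round(1))
E
```

```text
box [ 6.472e-01 -9.230e-02  7.380e-02  2.010e+02] [6.557e-01 1.970e-02 7.470e-02 1.950e+02] d mm [  8.5 112.1   1. ]
board [ 4.892e-01 -7.290e-02  7.370e-02  1.790e+02] [ 4.906e-01 -7.310e-02  7.430e-02  1.730e+02] d mm [ 1.4 -0.2  0.6]
lip [ 0.652  -0.0622  0.0861 17.    ] [ 0.6593  0.0489  0.0856 20.    ] d mm [  7.3 111.   -0.5]
ply [ 6.376e-01 -2.208e-01  8.880e-02  4.360e+02] [ 6.392e-01 -2.215e-01  8.880e-02  4.310e+02] d mm [ 1.7 -0.7  0. ]
dark [ 5.713e-01 -2.500e-02  8.240e-02  4.400e+01] [ 5.705e-01 -2.630e-02  8.190e-02  4.200e+01] d mm [-0.8 -1.3 -0.5]
```

```bash
python3 -c "
from cell import ctrl
print(ctrl.close_job())"
```

```text
the job is handed in; nothing more can be done
None
```

The pale box's clamp is open: I pressed its red lever down with the shut fingertips and, with it down, pushed the jaw back to the end stop. I then took the hand away and handed the job in at about 15 s.

- **Jaw:** it stopped hard against the fingers at 17 N. The camera measured 111–112 mm of travel, against 112 mm for fully home. The lever is back up.
- **Everything else measured:** the box, the board clamp's lever and the dark bottle moved less than 2 mm in the images, which is within the measuring noise. I measured only these. In the last pictures, cropped to the area around the clamps, the other things in view looked unmoved. The red bottles, white jar and solvent tin were outside that crop and I did not check them again.
- **What went less smoothly:**
    - Friction dragged the fingertip as the lever went down, giving about 19 N each in y and z.
    - The lip caught the finger on lifting, and the wrist force reached about 42 N in y and 29 N in z, under the 120 N wrist limit. I backed off the lip before lifting clear. That push was toward the end stop, and the travel measured afterwards shows the jaw stayed home.

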